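# Set the sliding length stop in its notch and butt the handle blank against it

## Task

Set up the length jig by pushing with the fingertips only: push the sliding stop along its rail, away from the wooden handle blank, until its sprung pin drops into the notch, and do not force it on past the notch. Then push the handle blank that lies in the jig's channel along until its end rests against the stop, leaving the stop in its notch. Do not grip or lift the stop, its pin or the blank, and leave the things lying round the jig where they are.

Things in the scene. Friction and masses are not known exactly. Their poses are not given: they have to be found in the camera images.
- jig: The length jig, fixed to the table: a plywood board 120 (x) x 430 (y) x 12 mm high, with a channel along its front and an aluminium rail along its back. Origin on the underside, on the board's long middle line; the board runs from y = -270 to +160 mm. z is up; +y, along the rail, is the direction in which both the stop and the blank are pushed.
- channel (a point): A point on the middle line of the channel's floor (jig frame x = -30, y = -100, z = 12 mm). The channel runs along y the whole length of the board, open at its ends, 28 mm wide between two wooden strips that are 5 mm high above its floor.
- rail_top (a point): A point on the middle line of the rail's top (jig frame x = 26, y = -100, z = 30 mm). The rail is 24 mm wide, 18 mm high, and runs along y.
- stop (a joint): Travel of the sliding stop, m (0 to 0.205), growing to the jig's +y. Friction about 1.5 N. On the notch strip's ramp the push rises to about 4 N, then falls to nothing as the pin drops into the notch and draws the stop to the notch's middle; the notch's far wall then holds against about 25 N. To push it back out takes about 15 N.
- stop_back (a point): Middle of the flat face of the stop's dark steel block that is to be pushed (the block's -y side, above the rail). The block is 40 (x) x 50 (y) x 24 mm high; this face spans 12 mm above and below this point. The gap from block to rail is 10 mm; the notch strip stands up to 8 mm above the rail. Axes are those of the jig.
- stop_face (a point): Middle of the face of the aluminium stop plate (24 mm wide, 8 mm thick, from 2 to 34 mm above the channel floor) that looks to -y, towards the blank, whose end must come to rest on it. It lies in the same plane as stop_back. Axes are those of the jig.
- stop_pin (a point): Point on the stop's pin axis (the middle of the block, 25 mm in +y from the pushed face) at the height of the rail's top.
- pin (a joint): Height of the sprung vertical detent pin in the stop, m: 0 on the plain rail, about 0.004 at the top of the ramp, again about 0 when it is down in the notch. Its small round head stands 15 mm above the block; it goes up and down by itself and is not to be touched.
- notch (a point): Middle of the V notch in the bent steel notch strip clamped on the rail, at the height of the rail's top: the stop is in the notch when stop_pin is here. The strip's ramp begins 29 mm before it (-y), its top lies 5 mm before it, and the high wall stands 2 to 12 mm beyond it (+y). Axes are those of the jig.
- blank_center (a point): Centre of the loose wooden handle blank that lies in the channel, half-way up: 23 (x) x 118 (y) x 19 mm high, flat ends at y = -59 and +59 mm in its own axes, which follow the jig's. About 0.1 kg. It starts wholly on the -y side of the stop plate.
- spare_blank: Bystander: another, dark handle blank of the same size, lying on the table in front of the jig; origin at the centre of its underside.
- marker: Bystander: felt marker, 124 mm long, 13 mm thick, lying behind the jig; origin at the centre of its underside.
- ferrule: Bystander: short plain tube, 23 mm across and 22 mm high, standing behind the jig; origin at the centre of its underside.
- screwdriver: Bystander: screwdriver, 180 mm long, 24 mm thick, lying in front of the jig; origin at the centre of its underside.
- blank: The same handle blank as a body; origin at the centre of its underside.

How it is judged:
By the outcome, as a careful person would: the job done as asked, in the order asked, and still so for the second after the job is handed in, with the robot touching nothing.
It also fails if it takes over 51 s, if anything falls off the work surface, if the arm or the gripper's body presses on something with over 40 N, if the wrist force passes 120 N, or if a joint passes its speed limit or range.

## Robot

A 7-joint arm with a two-finger parallel gripper is mounted at the origin on a cart in front of the work surface, level with it; the furniture and walls round the work are solid. World frame = base frame: x ahead of the robot, y to its left, z up, the work surface at z = 0. Lengths are in m, angles in rad, forces in N, time in s.
With the tool pointing down it reaches from about 0.4 to 0.85 m from the base axis. Payload 10.4 kg.
Tool frame: the origin (TCP) lies between the finger pads; the fingertips stand tip_reach ahead of it and the grasp point (between the pads) lies 2 mm behind it (tip_reach is the distance from the TCP to the fingertips, in m); z points along the fingers, y is the direction in which the jaws open and shut (so a half turn about z gives the same grasp; the last joint's range is limited). The gripper opens to 87 mm and grips with 3 to 60 N. Pads are 19 mm wide; open, the fingers measure 117 mm over their backs; the gripper's body (75 mm by 190 mm) begins 51 mm behind the grasp point.
Start: joints at [1.304, 0.332, -0.065, 1.46, 0.022, 1.35, -0.088], TCP at [0.151, -0.607, 0.24] pointing down, gripper open.
Joint ranges: [-2.6, 2.6], [-0.5, 2.12], [-1.47, 1.34], [0.16, 2.42], [-1.27, 4.41], [0.06, 2.06], [-2.6, 2.6]. Speed limits (rad/s): [2.22, 2.22, 2.79, 2.79, 3.14, 3.14, 3.14].

## Interface

Orientations are given as a 3x3 rotation matrix whose columns are the frame's x, y, z axes.
In Python, from plant import get_state, camera, camera_params, hand_in, spot_in, outline_of, tip_reach gives the robot as it stands.
- The arm moves only by the shell command python3 -m creep 'ROWS' [OPENING] [FORCE]. ROWS is JSON, a list that holds one entry, the list of rows, each a list of 4 numbers: the shift along the tool's x, y, z in m, then the turn about the tool's z in rad. In form: [[[dx, dy, dz, yaw], ...]]. A call has 1 to 10 rows; each row shifts and turns the commanded pose from where the row before left it, along the tool's axes as they then stand; what a row does not reach is not made up. A row lasts 1/8 s, in which the tool goes at most 62.5 mm and 10.7 degrees, less where a joint would pass 70% of its speed; a pose out of reach is approached as far as the arm can. A call with a gripper value outside its range is refused whole. OPENING is the opening, from 0 (shut) to 1 (fully open), set as the call begins (- or left out, the last holds). The fingers move at their own pace and stop on an object; FORCE is the grip in N (left out, the last holds). Time passes only in rows, so rows that do not move let the fingers close. It gives the time, the measured TCP pose, the force and the opening at its end, in the units of the state.
- get_state(): the state, without advancing time (a new reading comes with each control period).
- camera(name): name is "scene" or "side" or "wrist"; returns (picture, depth): 384x512x3 uint8, blue, green, red; 384x512 float32, m along the optical axis (not along the pixel's ray), 0 where there is no reading.
- camera_params(name): a dict with "fov_y" (degrees; the focal length in pixels is half the picture's height over the tangent of half this angle, whatever the lens; pixels are square), "cx", "cy" (the principal point, pixels), "cam_to_world" (4x4, takes a point from camera to world coordinates); the wrist camera has in their place "T_tool_cam" (4x4, takes a point from camera to tool coordinates, whose origin is the TCP and whose axes are the flange's). Camera axes: x right, y down, z forward; pixel columns grow to the right and rows downward; lengths in m; the calibration is good to about 2 mm. A picture is of the moment at which its call begins: read the wrist's pose just before it. camera_params takes no time and is no camera call.
- hand_in(): hands the job in, once; it reports no verdict.
Trained networks look in the newest picture that a camera, given by its name, has taken for a name from the list of things; names that differ only in an ending like _2 or _b are one class to them, and where a whole thing is asked for, a point or a joint stands for the part that bears it (a point fixed in the world has none). Each returns a list of dicts, best first, with "p" (0 to 1); they miss things now and then, are a little off and sometimes report something else, mostly with a low value. They report only what shows in the picture. A call takes as long as a camera call.
- spot_in(query, camera): "point" ([x, y, z] in m, in world coordinates, good to about 4 mm: the middle of the surface that is visible of it).
- outline_of(query, camera): "pixels" (384x512 bool, what is visible of it).
The state is a dict: "t": time; "joint_pos": joint angles; "dq": joint speeds; "joint_efforts": joint torques, N m; "position": TCP position; "tcp_rot": TCP orientation; "wrist_force": force on the tool from outside, world axes, zero at the start; "wrist_torque": the same for the moment, N m; "grip_width": opening from 0.0 (shut) to 1.0 (fully open).
Only numpy, scipy, OpenCV 4.12 (cv2) and the standard library are available. Lean on these libraries where they do the work, as an engineer would, in place of code of your own. Each camera call takes 0.05 s, during which the arm holds its last target. There are 200 camera calls.

## Working session

There is one attempt and no reset: what is moved stays moved. The work goes in short steps, Python scripts to look and compute and a shell command to move; the robot and the scene stay as the last step left them, time stands still between calls to the robot, and variables do not carry over. Pictures are saved under pics/ and viewed, about 8 in all and at most 12, crops included, and the job is handed in when it is done.

```bash
ls; mkdir -p pics; cat > h.py <<'E'
import numpy as np, cv2
from plant import *
def snap(n,f=None):
    im,d=camera(n)
    if f: cv2.imwrite('pics/'+f,im)
    return im,d
def K(n):
    p=camera_params(n); return 192/np.tan(np.radians(p['fov_y'])/2),p['cx'],p['cy'],p
def T(n,s=None):
    p=camera_params(n)
    if 'cam_to_world' in p: return np.array(p['cam_to_world'])
    M=np.eye(4); M[:3,:3]=s['tcp_rot']; M[:3,3]=s['position']; return M@np.array(p['T_tool_cam'])
def cloud(n,d,s=None):
    f,cx,cy,_=K(n); v,u=np.mgrid[:384,:512]
    P=np.stack([(u-cx)/f*d,(v-cy)/f*d,d],-1); M=T(n,s); return P@M[:3,:3].T+M[:3,3]
E
python3 - <<'E'
from h import *
np.set_printoptions(precision=4,suppress=True)
s=get_state(); print(s['t'],s['position'],s['tcp_rot'],s['wrist_force'],tip_reach)
for n in ('scene','side'):
    im,d=snap(n,n+'0.png')
    for q in ('jig','stop_back','stop_face','stop_pin','notch','blank_center','channel','rail_top','blank','stop','pin'):
        try: r=spot_in(q,n); print(n,q,[(np.round(x['point'],4).tolist(),round(x['p'],2)) for x in r[:2]])
        except Exception as e: print(n,q,e)
a=cv2.imread('pics/scene0.png')
E
```

```text
pics
0.0 [ 0.1508 -0.6062  0.2388] [[ 0.9704  0.2414 -0.0004]
 [ 0.2414 -0.9704  0.0014]
 [-0.0001 -0.0014 -1.    ]] [ 0.1141 -0.3539  1.0539] 0.017
scene jig [([0.3911, -0.0218, 0.0144], 0.74), ([0.4977, 0.1212, 0.0146], 0.62)]
scene stop_back [([0.5159, 0.1074, 0.0581], 0.72)]
scene stop_face [([0.5171, 0.1091, 0.0521], 0.63)]
scene stop_pin [([0.5161, 0.1077, 0.0558], 0.92), ([0.538, 0.19, 0.0309], 0.49)]
scene notch [([0.5373, 0.1882, 0.0281], 0.67)]
scene blank_center [([0.4584, -0.0531, 0.0337], 0.94)]
scene channel [([0.501, 0.1205, 0.0153], 0.73), ([0.6016, 0.2075, 0.0133], 0.2)]
scene rail_top [([0.5021, 0.1221, 0.0133], 0.73), ([0.5344, 0.1895, 0.0281], 0.2)]
scene blank [([0.4603, -0.0474, 0.0278], 0.69)]
scene stop [([0.5162, 0.109, 0.0592], 0.88)]
scene pin []
side jig [([0.498, 0.1345, 0.0133], 0.7)]
side stop_back [([0.5114, 0.1104, 0.0502], 0.62), ([0.4985, 0.1315, 0.0125], 0.37)]
side stop_face [([0.5161, 0.1146, 0.0534], 0.83)]
side stop_pin [([0.5115, 0.1119, 0.0549], 0.88)]
side notch [([0.5389, 0.1901, 0.0312], 0.4), ([0.5137, 0.112, 0.0533], 0.2)]
side blank_center [([0.4597, -0.0398, 0.0268], 0.65)]
side channel []
side rail_top [([0.4984, 0.1346, 0.0115], 0.67), ([0.6126, 0.0995, 0.0084], 0.17)]
side blank [([0.4595, -0.0419, 0.0296], 0.65)]
side stop [([0.5137, 0.1125, 0.0514], 0.88), ([0.5, 0.1339, 0.0158], 0.42)]
side pin []
```

View pics/scene0.png

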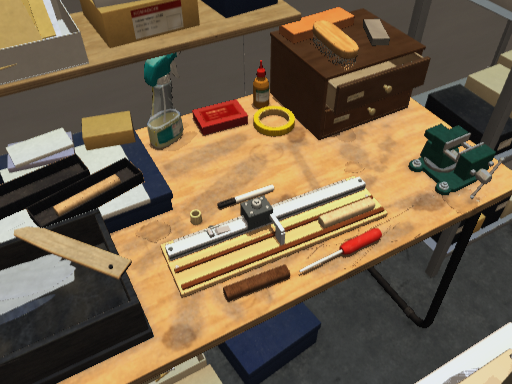

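View pics/side0.png

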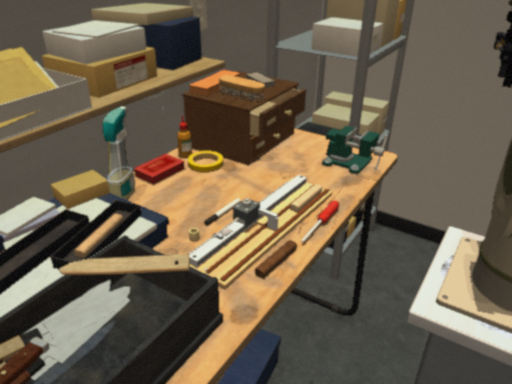

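The scene view shows the rail running from (170,245) to (365,185), with the stop block at (257,207) and its plate at (280,230). The notch strip is near (218,228) and the blank at (347,213). Next I'll fit the jig axes from depth.

```bash
python3 - <<'E'
from h import *
np.set_printoptions(precision=4,suppress=True)
im,d=snap('scene'); C=cloud('scene',d); 
hsv=cv2.cvtColor(im,cv2.COLOR_BGR2HSV)
out={q:outline_of(q,'scene') for q in ('blank','stop','notch','jig')}
for q,o in out.items(): print(q,[(x['p'].__round__(2),x['pixels'].sum(),np.argwhere(x['pixels']).mean(0)) for x in o[:2]])
roi=np.zeros((384,512),bool); roi[170:300,150:395]=1
print('table z',np.median(C[...,2][150:165,200:240]))
m=roi&(hsv[...,1]<50)&(hsv[...,2]>120)&(abs(C[...,2]-.03)<.005)
P=C[m]; 
# ransac-ish: keep close to line
c=np.array([.53,.15]);
v=np.linalg.svd(P[:,:2]-np.median(P[:,:2],0),full_matrices=False)[2][0]
for _ in range(8):
    n=np.array([-v[1],v[0]]); c=np.median(P[:,:2],0); k=abs((P[:,:2]-c)@n)<.016; 
    Q=P[k][:,:2]; v=np.linalg.svd(Q-Q.mean(0))[2][0] if len(Q)<3000 else v
if v[1]<0:v=-v
print(len(P),len(Q),'axis',v,'ang',np.degrees(np.arctan2(v[1],v[0])))
print(cv2.minAreaRect((Q*1000).astype(np.float32)))
xh=np.array([v[1],-v[0]])
def desc(P,name): 
    a=P[:,:2]@xh; b=P[:,:2]@v; print(name,'x',np.percentile(a,[2,50,98]),'y',np.percentile(b,[2,50,98]),'z',np.percentile(P[:,2],[2,50,98]))
desc(P[k],'rail')
for q in ('blank','stop','notch'):
    if out[q]: desc(C[out[q][0]['pixels']],q)
pix=out['stop'][0]['pixels']
t=pix&(abs(C[...,2]-.064)<.004); desc(C[t],'blocktop')
p=C[pix]; b=p@np.r_[xh,0]
desc(C[pix&((C@np.r_[xh,0])<np.median(P[k][:,:2]@xh)-.03)],'plate')
bl=C[out['blank'][0]['pixels']]; r=cv2.minAreaRect((bl[abs(bl[:,2]-.031)<.003][:,:2]*1000).astype(np.float32)); print(r)
E
```

```text
blank [(0.81, np.int64(701), array([211.5064, 346.3595]))]
stop [(0.9, np.int64(981), array([215.0979, 261.0663]))]
notch [(0.63, np.int64(177), array([229.6328, 216.548 ]))]
jig [(0.89, np.int64(11116), array([234.2783, 264.6072]))]
table z 0.0009520481906439837
1821 1820 axis [0.0608 0.9981] ang 86.51322081702389
((529.8257446289062, 77.50834655761719), (419.4317626953125, 28.991260528564453), 86.60710144042969)
rail x [0.5107 0.5215 0.5351] y [-0.0889  0.0983  0.313 ] z [0.0274 0.0309 0.0337]
blank x [0.4542 0.4612 0.4754] y [-0.0812 -0.0213  0.0332] z [0.0179 0.0308 0.034 ]
stop x [0.4551 0.5069 0.542 ] y [0.1182 0.1398 0.1674] z [0.0155 0.058  0.0776]
notch x [0.5155 0.5245 0.5447] y [0.2001 0.223  0.2396] z [0.027  0.0333 0.0398]
blocktop x [0.5026 0.5163 0.5417] y [0.119  0.148  0.1671] z [0.0606 0.065  0.0673]
plate x [-0.0182  0.4635  0.4891] y [0.1174 0.124  0.3968] z [0.0135 0.0442 0.6973]
((462.60736083984375, -53.991512298583984), (118.4314193725586, 23.47316551208496), 87.94672393798828)
```

```bash
python3 -m creep '[[[0,0,0,0.1],[0,0,0,0.105],[0,0,0,0.1],[0.03,-0.03,0,0],[0.035,-0.04,0,0],[0.035,-0.04,0,0],[0.035,-0.04,0,0],[0.035,-0.04,0,0],[0.035,-0.04,0,0],[0.035,-0.04,0,0]]]' 0 20 && python3 -m creep '[[[0.035,-0.04,0,0],[0.03,-0.04,0,0],[0.03,-0.04,0,0],[0,-0.04,0,0],[0,-0.045,0,0],[0,-0.045,0,0],[0,-0.045,0,0],[0,-0.04,0,0],[0,0,0,0]]]'; python3 - <<'E'
from h import *
np.set_printoptions(precision=4,suppress=True)
s=get_state();print(s['tcp_rot'],s['t'],s['grip_width'])
v=np.array([.0608,.9981]);xh=np.array([v[1],-v[0]]);p=s['position'];print(p,'xp',p[:2]@xh,'yp',p[:2]@v)
E
```

```text
t: 2.7
position: [0.408, -0.3504, 0.2398]
tcp_rot: [[0.998, -0.061, 0.0], [-0.061, -0.998, -0.001], [0.0, 0.001, -1.0]]
wrist_force: [0.7, 0.1, -0.5]
grip_width: 0.018
t: 3.82
position: [0.5223, -0.0195, 0.2399]
tcp_rot: [[0.998, -0.056, 0.001], [-0.056, -0.998, 0.001], [0.001, -0.001, -1.0]]
wrist_force: [-0.8, -0.6, 1.0]
grip_width: 0.005
[[ 0.9985 -0.0555  0.0007]
 [-0.0555 -0.9985  0.0007]
 [ 0.0007 -0.0008 -1.    ]] 3.825 0.005386234895565119
[ 0.5223 -0.0195  0.2399] xp 0.5225075605617843 yp 0.012325705583862487
```

```bash
python3 - <<'E'
from h import *
np.set_printoptions(precision=4,suppress=True)
s=get_state(); im,d=snap('wrist','w1.png'); C=cloud('wrist',d,s)
v=np.array([.0608,.9981]);xh=np.array([v[1],-v[0]])
def desc(P,name): 
    a=P[:,:2]@xh; b=P[:,:2]@v; print(name,len(P),'x',np.percentile(a,[2,50,98]),'y',np.percentile(b,[2,50,98]),'z',np.percentile(P[:,2],[2,50,98]))
for q in ('blank','stop','notch'):
    o=outline_of(q,'wrist')
    if o:
        P=C[o[0]['pixels']]; desc(P,q)
        if q=='stop': desc(P[abs(P[:,2]-.064)<.004],'top')
hsv=cv2.cvtColor(im,cv2.COLOR_BGR2HSV)
m=(hsv[...,1]<60)&(abs(C[...,2]-.03)<.003)&(abs(C@np.r_[xh,0]-.522)<.02)
P=C[m];desc(P,'rail');print(cv2.minAreaRect((P[:,:2]*1000).astype(np.float32)))
E
```

```text
blank 1605 x [0.457  0.4707 0.4786] y [-0.0811 -0.0245  0.0311] z [0.013  0.0306 0.0325]
stop 2179 x [0.4621 0.5232 0.5437] y [0.1174 0.1335 0.1655] z [0.0248 0.0638 0.0784]
top 1231 x [0.5043 0.5264 0.5434] y [0.1179 0.1386 0.1657] z [0.061  0.0642 0.066 ]
notch 469 x [0.5168 0.526  0.5468] y [0.2001 0.2226 0.239 ] z [0.0224 0.0323 0.0389]
rail 4960 x [0.5122 0.5245 0.5355] y [-0.0927  0.0757  0.3119] z [0.0283 0.0302 0.0321]
((531.1397705078125, 78.22509765625), (420.38116455078125, 30.931961059570312), 86.11682891845703)
```

View pics/w1.png

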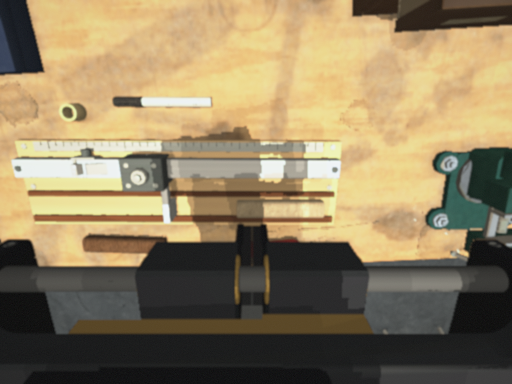

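```bash
python3 -m creep '[[[0.001,-0.024,0.02,0.003],[0,-0.024,0.03,0.002],[0,0,0.03,0],[0,0,0.03,0],[0,0,0.03,0],[0,0,0.025,0],[0,0,0.011,0],[0,0,0,0],[0,0,0,0]]]' ; python3 - <<'E'
from h import *
np.set_printoptions(precision=4,suppress=True)
s=get_state();v=np.array([.0608,.9981]);xh=np.array([v[1],-v[0]]);p=s['position'];print('xp',p[:2]@xh,'yp',p[:2]@v,p[2])
snap('wrist','w2.png')
E
```

```text
t: 5.15
position: [0.527, 0.0245, 0.0646]
tcp_rot: [[0.998, -0.067, 0.002], [-0.067, -0.998, -0.0], [0.002, 0.0, -1.0]]
wrist_force: [-1.1, 0.2, -0.1]
grip_width: 0.004
xp 0.5245214221169566 yp 0.05649705443380104 0.06455678099714877
```

View pics/w2.png

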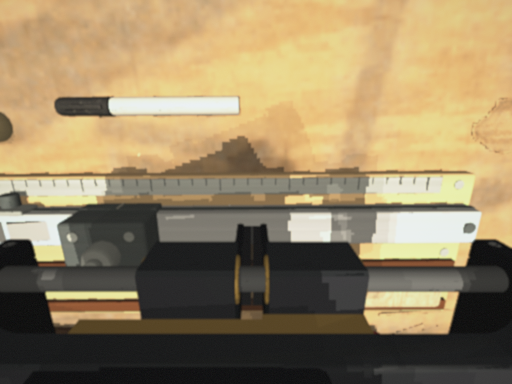

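```bash
python3 -m creep '[[[0,-0.012,0,0],[0,-0.015,0,0],[0,-0.01,0,0],[0,-0.006,0,0],[0,-0.006,0,0],[0,-0.006,0,0],[0,-0.006,0,0],[0,0,0,0]]]' ; cat >m.py <<'E'
from h import *
import sys
np.set_printoptions(precision=4,suppress=True)
n=sys.argv[1]
s=get_state();v=np.array([.0608,.9981]);xh=np.array([v[1],-v[0]]);p=s['position'];print(s['t'],'TCP xp',p[:2]@xh,'yp',p[:2]@v,p[2],'F along',s['wrist_force'][:2]@v)
im,d=snap(n,sys.argv[2] if len(sys.argv)>2 else None); C=cloud(n,d,s)
def desc(P,name):
    if len(P)==0: return
    a=P[:,:2]@xh; b=P[:,:2]@v; print(name,len(P),'x',np.percentile(a,[2,50,98]),'y',np.percentile(b,[2,50,98]),'z',np.percentile(P[:,2],[2,50,98]))
for q in ('blank','stop','notch'):
    o=outline_of(q,n)
    if o:
        P=C[o[0]['pixels']]; desc(P,q)
        if q=='stop':
            desc(P[abs(P[:,2]-.064)<.004],'top')
            k=P@np.r_[xh,0]; desc(P[(k<.485)&(k>.45)],'plate')
E
python3 m.py scene
```

```text
t: 6.2
position: [0.5303, 0.0861, 0.0635]
tcp_rot: [[0.998, -0.066, 0.0], [-0.066, -0.998, 0.0], [0.0, -0.0, -1.0]]
wrist_force: [-0.2, 0.3, -0.1]
grip_width: 0.006
6.2 TCP xp 0.5240864659006056 yp 0.11821366988522444 0.06352346498109794 F along 0.30106563890062665
blank 779 x [0.4542 0.4605 0.4797] y [-0.0827 -0.0231  0.0334] z [0.0138 0.0302 0.0343]
stop 1080 x [0.4554 0.5071 0.5415] y [0.1253 0.1496 0.178 ] z [0.0147 0.055  0.0767]
top 393 x [0.5023 0.5163 0.5418] y [0.1294 0.1569 0.1778] z [0.0607 0.065  0.0671]
plate 194 x [0.4543 0.4646 0.4831] y [0.1283 0.1348 0.1363] z [0.0139 0.0413 0.0546]
notch 123 x [0.516  0.5248 0.5381] y [0.1992 0.2168 0.2375] z [0.0295 0.0339 0.0405]
```

```bash
python3 -m creep '[[[0,-0.006,0,0],[0,-0.007,0,0],[0,-0.007,0,0],[0,-0.007,0,0],[0,-0.007,0,0],[0,-0.006,0,0],[0,-0.005,0,0],[0,-0.003,0,0],[0,0,0,0]]]' ; python3 m.py wrist
```

```text
t: 7.52
position: [0.5335, 0.1339, 0.0636]
tcp_rot: [[0.998, -0.066, 0.0], [-0.066, -0.998, 0.0], [0.0, -0.0, -1.0]]
wrist_force: [-0.6, -0.4, -0.3]
grip_width: 0.004
7.525 TCP xp 0.5243623909619892 yp 0.1661328292091232 0.06361110940238375 F along -0.42377204996330187
blank 585 x [0.4571 0.4649 0.4729] y [0.0148 0.0278 0.034 ] z [0.0179 0.0307 0.0322]
stop 3362 x [0.5327 0.5431 0.5442] y [0.1764 0.2004 0.2245] z [0.0322 0.0626 0.0655]
top 1871 x [0.5325 0.539  0.5439] y [0.177  0.2007 0.2245] z [0.0605 0.0639 0.0655]
notch 587 x [0.5183 0.5386 0.5477] y [0.2217 0.235  0.2413] z [0.0131 0.0277 0.039 ]
```

```bash
python3 -m creep '[[[0,-0.004,0,0],[0,-0.004,0,0],[0,-0.004,0,0],[0,-0.003,0,0],[0,0,0,0]]]'; python3 -m creep '[[[0,-0.002,0,0],[0,-0.002,0,0]]]'; python3 -m creep '[[[0,-0.001,0,0],[0,-0.001,0,0]]]'; python3 m.py wrist; python3 m.py scene s3.png
```

```text
t: 8.35
position: [0.5346, 0.1483, 0.0636]
tcp_rot: [[0.998, -0.066, 0.0], [-0.066, -0.998, -0.001], [0.0, 0.001, -1.0]]
wrist_force: [-0.0, -3.1, 1.3]
grip_width: 0.005
t: 8.6
position: [0.5348, 0.1519, 0.0636]
tcp_rot: [[0.998, -0.067, -0.0], [-0.067, -0.998, -0.001], [-0.0, 0.001, -1.0]]
wrist_force: [-1.1, -5.3, 3.5]
grip_width: 0.009
t: 8.85
position: [0.5349, 0.1544, 0.0636]
tcp_rot: [[0.998, -0.066, 0.0], [-0.066, -0.998, -0.0], [0.0, 0.0, -1.0]]
wrist_force: [-0.1, -3.9, 1.2]
grip_width: 0.003
8.85 TCP xp 0.5245246367646899 yp 0.18664561698751597 0.06356129018476912 F along -3.929020697631129
blank 37730 x [0.4477 0.5356 0.5575] y [0.0105 0.1506 0.3168] z [0.007  0.0147 0.0643]
stop 3374 x [0.533  0.5431 0.5444] y [0.1965 0.22   0.2449] z [0.0316 0.0625 0.0662]
top 1825 x [0.5327 0.5391 0.5439] y [0.197  0.2209 0.2447] z [0.0607 0.064  0.0656]
notch 37488 x [0.4477 0.5356 0.5575] y [0.0108 0.1502 0.3166] z [0.0077 0.0148 0.0643]
9.05 TCP xp 0.5244872853085579 yp 0.1873640724761514 0.06356402269260417 F along -1.3123296351868674
blank 1075 x [0.4554 0.5071 0.5404] y [0.1949 0.2183 0.2466] z [0.0196 0.0583 0.0802]
stop 947 x [0.4558 0.507  0.5377] y [0.1981 0.2196 0.2465] z [0.027  0.0612 0.0802]
top 397 x [0.5023 0.5151 0.5401] y [0.1981 0.2263 0.2464] z [0.0605 0.065  0.0672]
plate 136 x [0.4547 0.4656 0.4843] y [0.1979 0.2037 0.2049] z [0.0236 0.0473 0.0545]
```

```bash
python3 -m creep '[[[0,-0.001,0,0],[0,-0.001,0,0]]]'|grep -v rot; python3 -m creep '[[[0,-0.001,0,0]]]'|grep -v rot;python3 -m creep '[[[0,0,0,0]]]'|grep -v rot;  python3 m.py wrist
```

```text
t: 9.5
position: [0.535, 0.1565, 0.0635]
wrist_force: [1.4, 0.2, -1.4]
grip_width: 0.007
t: 9.62
position: [0.5351, 0.1576, 0.0635]
wrist_force: [0.7, 0.1, 0.7]
grip_width: 0.005
t: 9.75
position: [0.535, 0.1576, 0.0635]
wrist_force: [-0.4, -0.1, 0.5]
grip_width: 0.005
9.75 TCP xp 0.524443919986889 yp 0.18985525552399865 0.06354165386541648 F along -0.14813649546627142
blank 110 x [0.4563 0.4606 0.4677] y [0.0325 0.0335 0.0345] z [0.0154 0.0216 0.026 ]
stop 3349 x [0.5317 0.543  0.5441] y [0.2026 0.2264 0.2506] z [0.033  0.0625 0.0655]
top 1843 x [0.531  0.5389 0.5438] y [0.2032 0.2275 0.2506] z [0.0608 0.0639 0.0655]
notch 254 x [0.5207 0.5445 0.5478] y [0.2003 0.2247 0.2323] z [0.0177 0.0261 0.0316]
```

```bash
python3 -m creep '[[[0,0.006,0,0],[0,0.012,0,0],[0,0,-0.03,0],[0,0,-0.04,0],[0,0,-0.04,0],[-0.02,0.03,-0.02,0],[-0.02,0.04,0,0],[-0.018,0.04,0,0],[0,0.04,0,0],[0,0,0,0]]]'|grep -v rot; python3 m.py wrist w4.png; python3 - <<'E'
from h import *
np.set_printoptions(precision=4,suppress=True)
v=np.array([.0608,.9981]);xh=np.array([v[1],-v[0]])
for n in ('scene','side'):
    im,d=snap(n,n+'4.png'); C=cloud(n,d); a=C[...,:2]@xh;b=C[...,:2]@v;z=C[...,2]
    for lo in np.arange(-.36,-.06,.02):
        m=(abs(a-.466)<.06)&(b>lo)&(b<lo+.02)&(d>0)&(z<.2); 
        if m.sum(): print(n,round(lo,2),m.sum(),np.percentile(z[m],[50,98]))
E
```

```text
t: 11.2
position: [0.4655, -0.0104, 0.1936]
wrist_force: [-0.1, -0.1, -0.2]
grip_width: 0.009
11.2 TCP xp 0.46522708125433665 yp 0.01794166507985521 0.19356768810521202 F along -0.07165629235883558
blank 2208 x [0.4566 0.4693 0.4785] y [-0.0816 -0.0256  0.0312] z [0.0188 0.0306 0.0323]
stop 3707 x [0.4607 0.5187 0.5432] y [0.202  0.2099 0.2495] z [0.0222 0.0634 0.0785]
top 1876 x [0.5046 0.5254 0.5429] y [0.2024 0.2211 0.2503] z [0.0611 0.0641 0.0662]
plate 611 x [0.4574 0.4704 0.484 ] y [0.2019 0.2029 0.2091] z [0.0167 0.0426 0.0532]
notch 204 x [0.5159 0.5254 0.547 ] y [0.1986 0.2056 0.2293] z [0.0202 0.0307 0.033 ]
scene -0.36 263 [-0.6977  0.0025]
scene -0.34 642 [0.0592 0.0975]
scene -0.32 761 [0.0268 0.0974]
scene -0.3 1011 [0.0227 0.0975]
scene -0.28 1615 [0.048  0.0969]
scene -0.26 759 [0.0013 0.0204]
scene -0.24 619 [-0.0001  0.0073]
scene -0.22 597 [-0.0003  0.0029]
scene -0.2 619 [-0.0003  0.0029]
scene -0.18 625 [-0.0002  0.0033]
scene -0.16 639 [-0.0002  0.0031]
scene -0.14 650 [-0.0002  0.003 ]
scene -0.12 520 [-0.0008  0.0139]
scene -0.1 690 [0.0021 0.0321]
scene -0.08 722 [0.0103 0.033 ]
side -0.36 168 [-0.6978  0.0126]
side -0.34 335 [0.0104 0.0962]
side -0.32 376 [0.0116 0.0967]
side -0.3 472 [0.014  0.0964]
side -0.28 914 [0.0489 0.0955]
side -0.26 394 [0.0003 0.0199]
side -0.24 312 [-0.0024  0.0077]
side -0.22 308 [-0.0026  0.0017]
side -0.2 328 [-0.6943  0.0021]
side -0.18 310 [-0.0029  0.002 ]
side -0.16 346 [-0.0026  0.002 ]
side -0.14 295 [-0.6963  0.0022]
side -0.12 260 [-0.6986  0.0155]
side -0.1 355 [-0.6945  0.031 ]
side -0.08 363 [0.0011 0.0313]
```

View pics/w4.png

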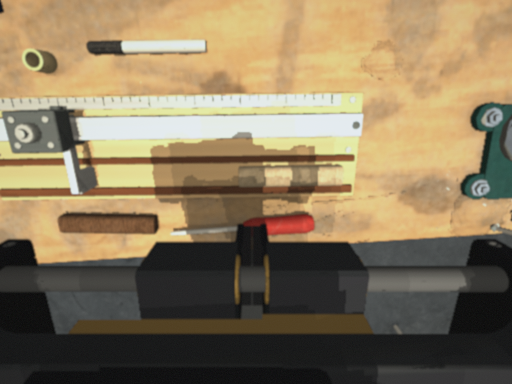

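Stop pin is back down (head z 0.0785) and the stop sits at the notch. The vice lies clear beyond y' = -0.24. Next I go behind the blank.

```bash
python3 -m creep '[[[0.002,0.03,0,0.002],[0,0.035,0,0.001],[0,0.04,0,0],[0,0.028,0.02,0],[0,0,0.035,0],[0,0,0.035,0],[0,0,0.035,0],[0,0,0.02,0],[0,0,0.008,0],[0,0,0,0]]]'|grep -v rot; python3 m.py scene s5.png
```

```text
t: 12.75
position: [0.4592, -0.1388, 0.0406]
wrist_force: [-0.1, -0.4, -0.3]
grip_width: 0.008
12.75 TCP xp 0.4667317843463513 yp -0.11063132638580461 0.04055570789996086 F along -0.4177844415055707
blank 770 x [0.4542 0.4608 0.4856] y [-0.0809 -0.0203  0.0333] z [0.0149 0.0305 0.0338]
stop 959 x [0.4555 0.5071 0.5389] y [0.2035 0.2251 0.2521] z [0.0251 0.0601 0.0776]
top 388 x [0.5027 0.5157 0.5397] y [0.2037 0.2327 0.2518] z [0.0606 0.0648 0.0672]
plate 133 x [0.4543 0.463  0.4827] y [0.2038 0.2085 0.2105] z [0.0213 0.0463 0.0548]
```

```bash
python3 -m creep '[[[0.001,-0.01,0,0],[0,-0.006,0,0],[0,-0.005,0,0],[0,-0.007,0,0],[0,-0.009,0,0],[0,-0.01,0,0],[0,-0.01,0,0],[0,-0.01,0,0],[0,-0.01,0,0],[0,-0.01,0,0]]]'; python3 -m creep '[[[0,-0.01,0,0],[0,-0.01,0,0],[0,-0.01,0,0],[0,-0.01,0,0],[0,-0.008,0,0],[0,-0.006,0,0],[0,-0.005,0,0],[0,-0.004,0,0],[0,0,0,0]]]'; python3 m.py scene s6.png; python3 m.py wrist
```

```text
t: 14.2
position: [0.4661, -0.0518, 0.0405]
tcp_rot: [[0.998, -0.069, 0.0], [-0.069, -0.998, -0.0], [0.0, 0.0, -1.0]]
wrist_force: [0.6, -1.8, 1.2]
grip_width: 0.007
t: 15.32
position: [0.4704, 0.0107, 0.0405]
tcp_rot: [[0.998, -0.069, -0.0], [-0.069, -0.998, 0.0], [-0.0, -0.0, -1.0]]
wrist_force: [0.6, -0.2, 0.1]
grip_width: 0.005
15.325 TCP xp 0.46880729264703935 yp 0.03927917715838696 0.04049888767341243 F along -0.1817550922769263
blank 831 x [0.4559 0.4621 0.4773] y [0.0529 0.1117 0.1667] z [0.016  0.0306 0.0338]
stop 1034 x [0.4548 0.5069 0.5414] y [0.2036 0.2251 0.2522] z [0.0209 0.0589 0.0779]
top 418 x [0.5027 0.5161 0.5413] y [0.2043 0.2317 0.2519] z [0.0605 0.0651 0.0675]
plate 166 x [0.454  0.4629 0.4832] y [0.2027 0.2087 0.2106] z [0.0184 0.0445 0.0548]
15.525 TCP xp 0.46882405505540975 yp 0.03878694752832319 0.04050735748584336 F along 0.49263273315502965
blank 6004 x [0.4611 0.4762 0.481 ] y [0.0519 0.1191 0.1644] z [0.0167 0.0303 0.0321]
stop 98 x [0.4675 0.4717 0.4793] y [0.2012 0.2023 0.2033] z [0.0146 0.0173 0.0202]
plate 97 x [0.4675 0.4717 0.4791] y [0.2013 0.2023 0.2033] z [0.0146 0.0173 0.0201]
```

View pics/s6.png

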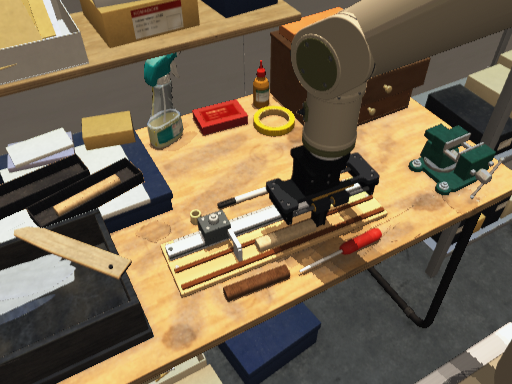

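The blank's end is about 35 mm short of the plate (end near (258,243), plate near (237,245)), and the stop hasn't moved.

```bash
python3 -m creep '[[[0,-0.006,0,0],[0,-0.006,0,0],[0,-0.006,0,0],[0,-0.005,0,0],[0,-0.004,0,0],[0,-0.002,0,0],[0,0,0,0]]]'|grep -v rot; python3 m.py scene; python3 m.py wrist w7.png
```

```text
t: 16.6
position: [0.4724, 0.0394, 0.0406]
wrist_force: [-0.6, -0.2, -0.2]
grip_width: 0.006
16.6 TCP xp 0.4691472864773728 yp 0.06806411426673589 0.040567184527874195 F along -0.20439216093526547
stop 1055 x [0.4555 0.5071 0.5407] y [0.2029 0.2243 0.2521] z [0.0212 0.0586 0.0772]
top 421 x [0.5024 0.5165 0.5412] y [0.2034 0.2313 0.2519] z [0.0609 0.0649 0.0674]
plate 171 x [0.4544 0.4633 0.4839] y [0.2023 0.2083 0.2106] z [0.0182 0.0451 0.0543]
16.8 TCP xp 0.46913629705276366 yp 0.06780937327430915 0.04054464402630797 F along 0.3429726610430586
blank 6050 x [0.4613 0.4765 0.4812] y [0.0809 0.1481 0.193 ] z [0.0156 0.0303 0.0322]
stop 1225 x [0.4585 0.4813 0.5112] y [0.2014 0.2027 0.2104] z [0.0171 0.0314 0.0482]
plate 691 x [0.4578 0.4774 0.4846] y [0.2016 0.2027 0.2094] z [0.0167 0.0271 0.0474]
notch 433 x [0.5172 0.5234 0.5374] y [0.1984 0.2027 0.2125] z [0.0186 0.0308 0.0325]
```

View pics/w7.png

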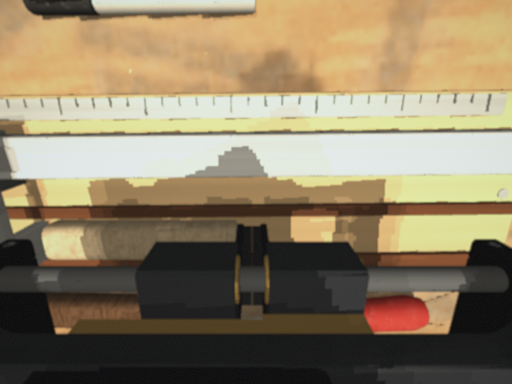

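```bash
c(){ grep -E 'force|position'; }; python3 -m creep '[[[0,-0.0015,0,0],[0,-0.0015,0,0],[0,-0.0015,0,0]]]'|c; python3 -m creep '[[[0,-0.001,0,0]]]'|c; python3 -m creep '[[[0,-0.001,0,0]]]'|c; python3 m.py wrist
```

```text
position: [0.4727, 0.0438, 0.0405]
wrist_force: [0.4, 0.1, -1.0]
position: [0.4728, 0.0449, 0.0405]
wrist_force: [-0.3, 0.1, 0.7]
position: [0.4728, 0.0458, 0.0405]
wrist_force: [-1.1, -0.5, 0.3]
17.625 TCP xp 0.46914966620984866 yp 0.07447126371010934 0.04051937536291223 F along -0.5255610560670053
blank 6049 x [0.4608 0.4765 0.4813] y [0.0872 0.1547 0.1995] z [0.016  0.0303 0.0321]
stop 2185 x [0.4598 0.4959 0.5427] y [0.2012 0.2026 0.2108] z [0.0184 0.0423 0.0527]
plate 636 x [0.4577 0.476  0.4847] y [0.2014 0.2027 0.2123] z [0.0131 0.0332 0.0478]
notch 773 x [0.5169 0.5251 0.5387] y [0.1984 0.2056 0.2154] z [0.0169 0.031  0.0332]
```

```bash
c(){ grep -E 'force|position'; }; python3 -m creep '[[[0,-0.001,0,0]]]'|c; python3 -m creep '[[[0,-0.0005,0,0],[0,0,0,0]]]'|c
```

```text
position: [0.4729, 0.0462, 0.0405]
wrist_force: [0.5, -4.9, 1.5]
position: [0.473, 0.0464, 0.0405]
wrist_force: [0.9, -5.6, 2.2]
```

```bash
c(){ grep -E 'force|position'; };  python3 -m creep '[[[0,-0.0005,0,0],[0,0,0,0]]]'|c; python3 m.py wrist
```

```text
position: [0.473, 0.0465, 0.0406]
wrist_force: [-0.4, -6.8, 2.0]
18.45 TCP xp 0.46927114237183243 yp 0.0751735459379975 0.04055356799495327 F along -6.800771549773341
blank 5858 x [0.4613 0.4764 0.4812] y [0.0886 0.1553 0.1997] z [0.0182 0.0303 0.0321]
stop 2240 x [0.4597 0.4962 0.5432] y [0.2016 0.2029 0.217 ] z [0.0159 0.0423 0.0525]
plate 631 x [0.4575 0.4753 0.4846] y [0.2015 0.203  0.2165] z [0.0155 0.0329 0.0462]
notch 790 x [0.517  0.5251 0.5387] y [0.1984 0.2057 0.2137] z [0.0183 0.031  0.0335]
```

The blank is seated: force rose to about 6 N and the stop held. I'll back off gently, rise and check.

```bash
python3 -m creep '[[[0,0.002,0,0],[0,0.008,0,0],[0,0.015,0,0],[0,0,-0.03,0],[0,0,-0.04,0],[0,0,-0.045,0],[0,-0.03,-0.02,0],[0,-0.04,0,0],[0,-0.03,0,0],[0,0,0,0]]]'|grep -v rot; python3 m.py wrist w8.png; python3 m.py scene s8.png; python3 - <<'E'
import cv2
a=cv2.imread('pics/w8.png');b=cv2.imread('pics/s8.png')[160:310,140:400]
cv2.imwrite('pics/s8c.png',cv2.resize(b,None,fx=3,fy=3))
E
```

```text
t: 19.9
position: [0.478, 0.1242, 0.1756]
wrist_force: [0.7, -0.7, -0.8]
grip_width: 0.005
19.9 TCP xp 0.4695038982371579 yp 0.15299368189929877 0.17557807300190972 F along -0.6346791813326988
blank 2399 x [0.4585 0.4713 0.4806] y [0.0883 0.1437 0.1999] z [0.0222 0.0306 0.0325]
stop 3271 x [0.4629 0.5219 0.5434] y [0.2026 0.2197 0.2506] z [0.0319 0.0639 0.0787]
top 2106 x [0.5043 0.5251 0.543 ] y [0.203  0.2248 0.2511] z [0.0622 0.0641 0.0658]
plate 323 x [0.4572 0.4717 0.4842] y [0.2026 0.2047 0.2103] z [0.0175 0.0516 0.0535]
notch 128 x [0.5173 0.5271 0.5473] y [0.1989 0.2031 0.2302] z [0.0221 0.0299 0.032 ]
20.1 TCP xp 0.4699934057099922 yp 0.1498997571992555 0.17536570820941827 F along -0.7583105072811985
blank 795 x [0.4561 0.462  0.4776] y [0.0883 0.1457 0.1995] z [0.0182 0.0309 0.0343]
stop 260 x [0.5973 0.6016 0.6091] y [0.0991 0.1432 0.1873] z [0.0047 0.0118 0.0167]
```

View pics/w8.png

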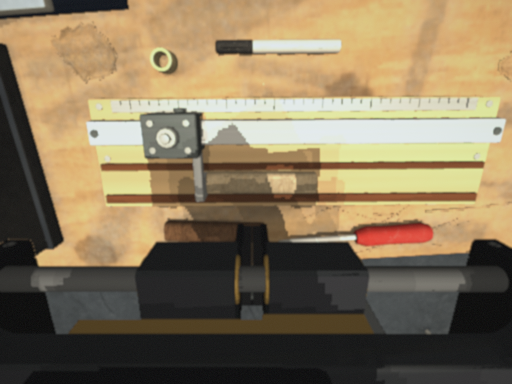

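View pics/s8c.png

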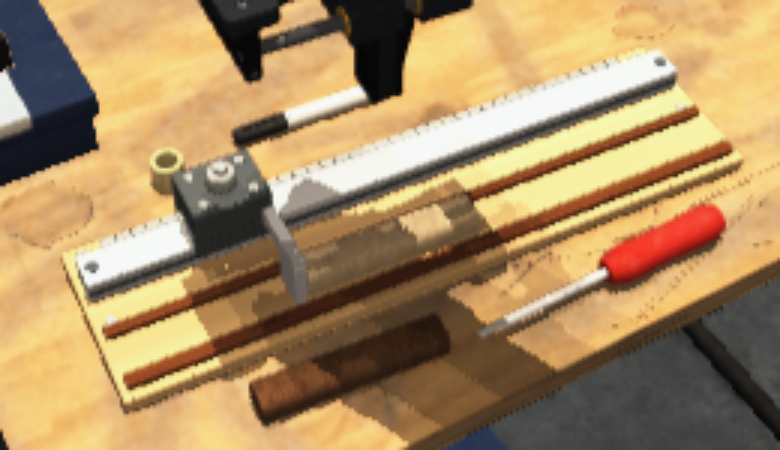

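```bash
python3 -c "
from plant import *
print(hand_in(), get_state()['t'])"
```

```text
the job is handed in; nothing more can be done
the job is handed in; nothing more can be done
```

I pushed the stop into its notch, pushed the blank up to it, and handed the job in at about 20 s of the 51 s allowed. Both pushes were made with the shut fingertips, and nothing was gripped or lifted.

- **Stop:** I pushed its back face about 86 mm along the rail. The push force rose to about 5 N on the ramp and then fell to zero. At that point the stop jumped about 6 mm while the fingers moved only 3 mm, and I stopped there. The pin head was back at its starting height. The block's middle measured y' ≈ 0.227 m along the rail, against about 0.2285–0.229 m estimated for the notch.
- **Blank:** I pushed its rear end along the channel until the force rose sharply to 5–7 N with the stop holding, then backed off straight.

**Last checks:**
- **Contact:** the last wrist picture puts the blank's end at y' ≈ 0.200–0.202 m and the plate face at about 0.2026 m. That agrees with contact within the roughly 2 mm camera accuracy, but the pictures can't rule out a smaller gap; the force rise is the better evidence.
- **Surroundings:** the spare blank, marker, ferrule and screwdriver look undisturbed in the last pictures. The arm was clear of everything at hand-in.
- **Disagreement:** in the final scene picture the network reported the stop in a wrong place, with the marker's position instead. I disregarded that, because the wrist view and the picture itself show the stop in place.

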